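# Top a packing stack with the slotted shim plate

### The job

One of the two thin plates lying flush in the tray's channels has an open slot (a U shape), the other has two round holes. Slide the slotted plate along its channel until nearly half of it sticks out over the tray's front edge, grip it there by its sides, and lay it gently and flat on top of the packing stack, centred and lengthwise along the stack. Leave the plate with the holes where it is.

Things in the scene. Friction and masses are not known exactly. Their poses are not given: they have to be found in the camera images.
- slotted_plate: Plate to move: loose bare aluminium, 120 long (its x) x 54 wide (y) x 8 mm thick, about 0.13 kg, with a slot 16 mm wide and 50 mm deep open at the middle of its +x end (U shape). Origin: centre of its underside, z up. It lies in either of the tray's two channels, slotted end towards the front edge, 2 mm play each side, top flush with the rails. Centre of mass 5 mm behind the origin.
- plain_end (a point): Middle of the slotted plate's plain (-x) end face, at mid-thickness, where it can be pushed. Behind it 37 to 63 mm of channel floor is free for shut fingers. The plate's sides can be gripped only on what sticks out past the front edge: 35 to 50 mm out is right, above about 60 mm it tips off.
- drilled_plate: Plate to leave alone: same aluminium and same 120 x 54 x 8 mm outline, but with two round 17 mm through holes and no open slot. Origin: centre of its underside. It lies in the other channel.
- shim_tray: Black shim tray with grey rails, fixed, 190 long (its x) x 140 wide (y) x 48 mm high. Origin: centre of its underside on the bench, z up. Two channels run along its x, centred at y = +33 and -33 mm, 58 mm wide, floor 40 mm above the bench, rails 8 mm high, open at both ends.
- front_edge (a point): Middle of the tray's front edge (tray x = +95 mm, at the channel floor's height, 40 mm), over which plates are slid out. It faces roughly to the robot's right; beyond it (+x) is free space down to the bench. Axes as the tray's.
- packing_stack: Packing stack, fixed to the bench: a grey painted block 70 x 36 x 28 mm with two steel packers on it, each 80 long (its x) x 40 wide (y) x 8 mm. Origin: centre of its underside on the bench. The plate is larger: centred, it overhangs the stack by 20 mm at each end and 7 mm on each side.
- stack_top (a point): Centre of the stack's top face, 44 mm above the bench, axes as the stack's.

How it is judged:
On the way:
1. the slotted plate lies flat in its channel with at least 20 mm sticking out over the tray's front edge (x of slotted_plate in the frame of shim_tray between 0.055 and 0.105 m and z of slotted_plate in the frame of shim_tray between 0.034 and 0.046 m and angle between slotted_plate's own z axis and vertical below 0.1 rad and contact force between slotted_plate and shim_tray above 0.1 N), for 0.1 s.
At the end, for the whole second after the job is handed in: The slotted plate rests flat (within 4.5 degrees) and still on the packing stack, its centre within 15 mm of the stack's centre and its length within 11 degrees of the stack's length, either end foremost; the drilled plate is within 15 mm of where it started (horizontal distance between slotted_plate and stack_top below 0.015 m and angle between the x axis of slotted_plate and the x axis of packing_stack, either way round below 0.2 rad and angle between slotted_plate's own z axis and vertical below 0.08 rad and z of slotted_plate in the frame of stack_top between -0.004 and 0.004 m and contact force between slotted_plate and packing_stack above 0.2 N and linear speed of slotted_plate below 0.01 m/s and distance of drilled_plate from where it was at the start of the episode below 0.015 m); the robot touches nothing.
It fails at once if the drilled plate is moved by more than 15 mm (distance of drilled_plate from where it was at the start of the episode above 0.015 m).
It fails at once if the slotted plate is dropped on the stack (faster than 0.5 m/s close above it) (horizontal distance between slotted_plate and stack_top below 0.05 m and z of slotted_plate in the frame of stack_top below 0.02 m and linear speed of slotted_plate above 0.5 m/s).
It also fails if it takes over 48 s, if anything falls off the work surface, if the arm or the gripper's body presses on something with over 40 N, if the wrist force passes 120 N, or if a joint passes its speed limit or range.

### The arm

A 7-joint arm with a two-finger parallel gripper is mounted at the origin on the work surface; the furniture and walls round the work are solid. World frame = base frame: x ahead of the robot, y to its left, z up, the work surface at z = 0. Lengths are in m, angles in rad, forces in N, time in s.
With the tool pointing down it reaches from about 0.4 to 0.85 m from the base axis. Payload 10.4 kg.
Tool frame: the origin (TCP) lies on the centre line of the jaws, within the pads' length; the fingertips stand 11 mm ahead of it and the grasp point (between the pads) lies 8 mm behind it; z points along the fingers, y is the line along which they close (so a half turn about z gives the same grasp; the last joint's range is limited). The gripper opens to 87 mm and grips with 3 to 60 N. Pads are 19 mm wide; open, the fingers measure 117 mm over their backs; the gripper's body (75 mm by 190 mm) begins 51 mm behind the grasp point.
Start: joints at [1.113, 0.332, -0.065, 1.46, 0.022, 1.35, -0.088], TCP at [0.263, -0.567, 0.213] pointing down, gripper open.
Joint ranges: [-2.6, 2.6], [-0.5, 2.12], [-1.47, 1.34], [0.16, 2.42], [-1.27, 4.41], [0.06, 2.06], [-2.6, 2.6]. Speed limits (rad/s): [2.22, 2.22, 2.79, 2.79, 3.14, 3.14, 3.14].

### API

Orientations are given as a unit quaternion [x, y, z, w].
In Python, from bench import r gives the robot as it stands.
- The arm moves only by the shell command python3 -m pendant 'ROWS' [OPENING] [FORCE]. ROWS is JSON, a list of rows, each a list of 4 numbers: the shift along the tool's x, y, z in m, then the turn about the tool's z in rad. A call has 1 to 8 rows; each row shifts and turns the commanded pose from where the row before left it, along the tool's axes as they then stand; what a row does not reach is not made up. A row lasts 1/12 s, in which the tool goes at most 41.7 mm and 7.16 degrees, less where a joint would pass 70% of its speed; a pose out of reach is approached as far as the arm can. A call with a gripper value outside its range is refused whole. OPENING is the opening, from 0 (shut) to 1 (fully open), set as the call begins (- or left out, the last holds). The fingers move at their own pace and stop on an object; FORCE is the grip in N (left out, the last holds). Time passes only in rows, so rows that do not move let the fingers close. It gives the time, the measured TCP pose, the force, the opening and the grip force at its end, in the units of the state.
- r.read_state(): the state, without advancing time (a new reading comes with each control period).
- r.camera(name): name is "scene" or "top" or "wrist"; returns a dict with "img" (400x640x3 uint8, red, green, blue), "camera_matrix" (3x3 intrinsics, pixels), "xyz" and "attitude" of the camera in the world. Camera axes: x right, y down, z forward; pixel columns grow to the right and rows downward; lengths in m; the calibration is good to about 2 mm. A picture is of the moment at which its call begins. There is no depth.
- r.close_job(): hands the job in; it is judged then, once.
Trained networks look in the newest picture that a camera, given by its name, has taken for a name from the list of things; names that differ only in an ending like _2 or _b are one class to them, and where a whole thing is asked for, a point or a joint stands for the part that bears it (a point fixed in the world has none). Each returns a list of dicts, best first, with "score" (0 to 1); they miss things now and then, are a little off and sometimes report something else, mostly with a low value. They report only what shows in the picture. A call takes as long as a camera call.
- r.outline_of(thing, camera): "mask" (400x640 bool, what is visible of it) and "bbox" ([centre column, centre row, width, height] in pixels, round what is visible of it).
The state is a dict: "time": time; "joint_positions": joint angles; "joint_vel": joint speeds; "joint_torque": joint torques, N m; "ee_pos": TCP position; "eef_rot": TCP orientation; "ft_force": force on the tool from outside, world axes, zero at the start; "torque": the same for the moment, N m; "width": finger opening in m; "grip_force": force on a finger pad.
Only numpy, scipy, OpenCV 4.12 (cv2) and the standard library are available. Lean on these libraries where they do the work, as an engineer would, in place of code of your own. Each camera call takes 0.05 s, during which the arm holds its last target. There are 200 camera calls.

## Working session

There is one attempt and no reset: what is moved stays moved. The work goes in short steps, Python scripts to look and compute and a shell command to move; the robot and the scene stay as the last step left them, time stands still between calls to the robot, and variables do not carry over. Pictures are saved under pics/ and viewed, at most 12 in all, crops included, and the job is handed in when it is done.

```bash
mkdir -p pics; ls; cat > h.py <<'E'
from bench import r
import numpy as np, cv2
from scipy.spatial.transform import Rotation as R
def shot(n,f=None):
    c=r.camera(n)
    if f: cv2.imwrite('pics/'+f,c['img'][:,:,::-1])
    return c
def rot(c):
    a=np.array(c['attitude'],float)
    return a if a.shape==(3,3) else R.from_quat(a).as_matrix()
def back(c,uv,z):
    uv=np.atleast_2d(np.array(uv,float))
    d=np.c_[uv,np.ones(len(uv))]@np.linalg.inv(c['camera_matrix']).T@rot(c).T
    o=np.array(c['xyz']); return o+d*((z-o[2])/d[:,2])[:,None]
def proj(c,p):
    q=(np.atleast_2d(p)-np.array(c['xyz']))@rot(c)@np.array(c['camera_matrix']).T
    return q[:,:2]/q[:,2:]
E
python3 - <<'E'
from h import *
s=r.read_state(); print({k:np.round(s[k],3) for k in('time','ee_pos','eef_rot','width')})
c=shot('top','top1.png');print(c['xyz'],c['attitude'])
for t,z in(('slotted_plate',.048),('drilled_plate',.048),('shim_tray',.048),('packing_stack',.044)):
    for o in r.outline_of(t,'top')[:2]:
        m=o['mask'].astype(np.uint8); cs=max(cv2.findContours(m,0,2)[0],key=cv2.contourArea)[:,0]
        p=back(c,cs,z)[:,:2].astype(np.float32); q=cv2.minAreaRect(p*1000)
        print(t,round(o['score'],2),np.round(o['bbox']),np.round(q[0],1),np.round(q[1],1),round(q[2],1))
E
```

```text
pics
{'time': np.float64(0.0), 'ee_pos': array([ 0.263, -0.566,  0.212]), 'eef_rot': array([ 0.976,  0.216, -0.   , -0.001]), 'width': np.float64(0.087)}
[0.40984881 0.03399728 1.14916309] [-0.70081592  0.71018441 -0.05169694  0.04269161]
slotted_plate 0.64 [261. 219.  49.  32.] [495.3 166.2] [ 56.7 120.9] 8.2
drilled_plate 0.63 [261. 192.  48.  31.] [564.1 162.3] [ 56.4 120.9] 8.8
shim_tray 0.59 [258. 208.  80.  65.] [527.4 173.7] [142.5 190.5] 9.1
packing_stack 0.88 [399. 201.  33.  20.] [ 539.  -195.7] [83.4 46.4] 75.1
```

View pics/top1.png

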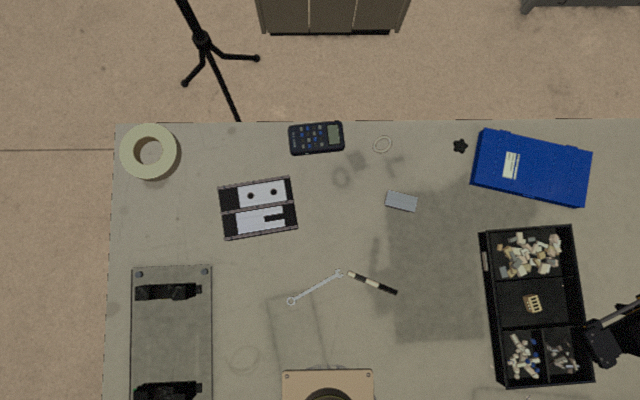

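The top view shows the tray at about (258,208). The slotted plate is in the near (lower) channel at (261,219) with its slot opening right towards the front edge. The drilled plate is at (261,192) and the stack at (400,201). I'll turn the tool in line with the channel and travel to the tray.

```bash
python3 -m pendant '[[0,0,0,-0.117],[0,0,0,-0.117],[0,0,0,-0.117],[0,0,0,-0.117],[0,0,0,-0.117],[0,0,0,-0.117],[0,0,0,-0.117],[0,0,0,-0.117]]' 0
python3 -m pendant '[[0,0,0,-0.117],[0,0,0,-0.117],[0,0,0,-0.117],[0.033,0.023,0,0],[0.033,0.023,0,0],[0.033,0.023,0,0],[0.033,0.023,0,0],[0.033,0.023,0,0]]'
python3 -m pendant '[[0.033,0.023,0,0],[0.033,0.023,0,0],[0.033,0.023,0,0],[0.033,0.023,0,0],[0.033,0.023,0,0],[0.036,0.009,0,0],[0.036,0.009,0,0],[0.036,0.009,0,0]]'
python3 -m pendant '[[0.036,0.009,0,0],[0.036,0.009,0,0],[0.036,0.009,0,0],[0.036,0.009,0,0],[0,0,0,0],[0,0,0,0]]'
```

```text
time: 0.92
ee_pos: [0.2632, -0.5668, 0.2124]
eef_rot: [0.772, 0.635, 0.0, -0.0]
ft_force: [0.1, 0.1, -0.9]
width: 0.0418
grip_force: 0.0
time: 1.58
ee_pos: [0.3526, -0.3847, 0.2125]
eef_rot: [0.652, 0.758, -0.0, 0.0]
ft_force: [1.5, 0.2, -0.1]
width: 0.0009
grip_force: 0.0
time: 2.25
ee_pos: [0.4514, -0.0933, 0.2126]
eef_rot: [0.652, 0.758, -0.0, 0.0]
ft_force: [0.9, 0.5, 0.3]
width: 0.0005
grip_force: 0.0
time: 2.75
ee_pos: [0.4653, 0.0548, 0.2127]
eef_rot: [0.65, 0.76, 0.0, 0.0]
ft_force: [-0.5, -1.1, -1.3]
width: 0.0005
grip_force: 0.0
```

```bash
cat >> h.py <<'E'
def rects(n,things,f=None):
    c=shot(n,f); print('cam',np.round(c['xyz'],3))
    for t,z in things:
        for o in r.outline_of(t,n)[:1]:
            m=o['mask'].astype(np.uint8); cs=max(cv2.findContours(m,0,2)[0],key=cv2.contourArea)[:,0]
            p=back(c,cs,z)[:,:2].astype(np.float32); q=cv2.minAreaRect(p*1000)
            print(t,round(o['score'],2),np.round(o['bbox']),np.round(q[0],1),np.round(q[1],1),round(q[2],1))
    return c
def go(x,y,yaw=None):
    s=r.read_state(); M=R.from_quat(s['eef_rot']).as_matrix(); p=s['ee_pos']
    d=M.T@np.array([x-p[0],y-p[1],0]); cy=np.arctan2(M[1,0],M[0,0])
    print('tool shift',np.round(d,4),'yaw',round(np.degrees(cy),2),'turn',None if yaw is None else round(-np.radians(yaw)+cy,4))
E
python3 - <<'E'
from h import *
rects('wrist',[('slotted_plate',.048),('drilled_plate',.048),('shim_tray',.048)],'w1.png'); go(.4827,.243,99)
E
```

```text
cam [0.452 0.134 0.386]
slotted_plate 0.87 [372.  66.  67. 131.] [494.8 161.6] [ 55.2 113.4] 9.0
drilled_plate 0.6 [443.  80.  73. 137.] [560.8 161.1] [ 57.1 120.8] 9.1
shim_tray 0.72 [410.  81. 165. 162.] [529.2 151.7] [141.9 143.5] 9.0
tool shift [ 1.871e-01  4.550e-02 -1.000e-04] yaw 98.53 turn -0.0082
```

View pics/w1.png

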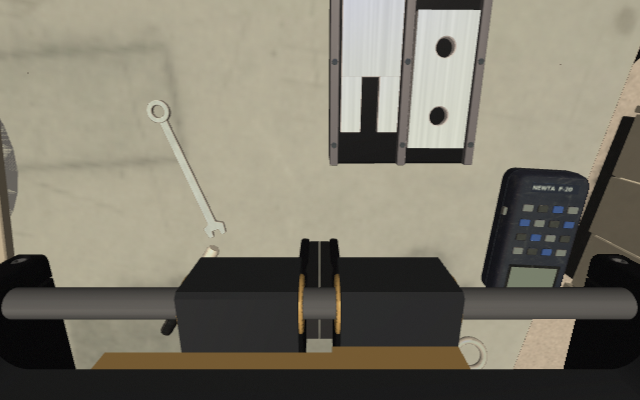

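The wrist view shows the slotted plate's front end at row 132, columns 340–400, and the tray's front edge at row 163. The drilled plate is on the right (415–475). This agrees with the top view. Next I'll go behind the plain end and look before descending.

```bash
python3 -m pendant '[[0.0374,0.009,0,-0.008],[0.0374,0.009,0,0],[0.0374,0.009,0,0],[0.0374,0.009,0,0],[0.0374,0.009,0,0],[0,0,0.03,0],[0,0,0.03,0],[0,0,0.02,0]]'
python3 -m pendant '[[0,0,0,0],[0,0,0,0],[0,0,0,0]]'
python3 - <<'E'
from h import *
c=rects('wrist',[('slotted_plate',.048),('shim_tray',.048)],'w2.png'); go(.4827,.243,99)
print(proj(c,[[.4827,.243,.045]]))
rects('top',[('slotted_plate',.048)])
E
```

```text
time: 3.62
ee_pos: [0.4801, 0.2434, 0.1299]
eef_rot: [0.649, 0.761, -0.001, -0.0]
ft_force: [0.2, 0.0, -0.3]
width: 0.0003
grip_force: 0.0
time: 3.87
ee_pos: [0.4815, 0.2441, 0.1339]
eef_rot: [0.649, 0.761, 0.001, 0.0]
ft_force: [1.1, -0.2, 0.6]
width: 0.0004
grip_force: 0.0
cam [0.467 0.323 0.307]
slotted_plate 0.93 [321. 288.  68. 130.] [486.7 212.4] [54.6 31.4] 9.0
tool shift [-0.0016  0.001   0.    ] yaw 99.07 turn 0.0011
[[321.60031385 201.70200225]]
cam [0.41  0.034 1.149]
slotted_plate 0.92 [259. 219.  49.  28.] [496.7 166. ] [ 54.6 120.4] 8.9
```

View pics/w2.png

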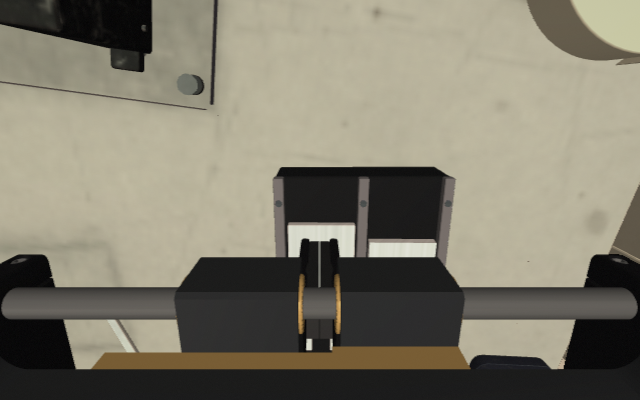

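The plain end shows at row 223 (columns 287–355), with free floor back to row ~177. The fingers will clear both. Descending.

```bash
python3 -m pendant '[[0.003,0,0.02,0],[0,0,0.02,0],[0,0,0.02,0],[0,0,0.01,0],[0,0,0.006,0],[0,0,0.004,0],[0,0,0,0],[0,0,0,0]]'
```

```text
time: 4.78
ee_pos: [0.4805, 0.2476, 0.0533]
eef_rot: [0.649, 0.761, 0.0, 0.0]
ft_force: [-0.0, -0.1, -0.5]
width: 0.0004
grip_force: 0.0
```

```bash
python3 -m pendant '[[-0.005,0,0,0],[-0.005,0,0,0],[-0.006,0,0,0],[-0.007,0,0,0],[-0.007,0,0,0],[-0.007,0,0,0],[-0.007,0,0,0],[-0.007,0,0,0]]'
python3 -m pendant '[[-0.006,0,0,0],[-0.005,0,0,0],[-0.003,0,0,0],[0,0,0,0],[0,0,0,0]]'
python3 - <<'E'
from h import *
rects('top',[('slotted_plate',.048),('shim_tray',.048),('drilled_plate',.048)],'t2.png')
E
```

```text
time: 5.45
ee_pos: [0.4883, 0.196, 0.0525]
eef_rot: [0.649, 0.761, -0.0, 0.0]
ft_force: [-0.5, -0.7, -0.1]
width: 0.0002
grip_force: 0.0
time: 5.87
ee_pos: [0.4904, 0.1832, 0.0526]
eef_rot: [0.649, 0.761, 0.0, 0.0]
ft_force: [0.0, 0.2, -0.2]
width: 0.0002
grip_force: 0.0
cam [0.41  0.034 1.149]
slotted_plate 0.75 [274. 216.  18.  22.] [519.7 130.6] [19.1 42.1] 8.8
shim_tray 0.77 [280. 202.  36.  56.] [535.2 117.3] [146.3  81.6] 10.1
drilled_plate 0.92 [272. 191.  23.  26.] [567.2 137.5] [53.9 70.9] 8.9
```

```bash
python3 -m pendant '[[-0.004,0,0,0],[-0.004,0,0,0],[-0.004,0,0,0],[-0.004,0,0,0],[-0.003,0,0,0],[0,0,0,0],[0,0,0,0],[0,0,0,0]]'
python3 -m pendant '[[0.005,0,0,0],[0,0,-0.02,0],[0,0,-0.03,0],[0,0,-0.035,0],[0,0,-0.035,0],[0.035,0,0,0],[0.035,0,0,0],[0.03,0,0,0]]'
python3 - <<'E'
from h import *
rects('top',[('slotted_plate',.048),('shim_tray',.048),('drilled_plate',.048)],'t3.png')
cv2.imwrite('pics/t3c.png',cv2.resize(cv2.imread('pics/t3.png')[150:260,200:430],None,fx=3,fy=3))
E
```

```text
time: 6.73
ee_pos: [0.4934, 0.1645, 0.0526]
eef_rot: [0.649, 0.761, 0.0, 0.0]
ft_force: [-0.4, 0.4, -0.1]
width: 0.0009
grip_force: 0.0
time: 7.4
ee_pos: [0.4765, 0.2702, 0.1735]
eef_rot: [0.649, 0.761, 0.001, 0.0]
ft_force: [-0.2, 0.5, -0.1]
width: 0.0005
grip_force: 0.0
cam [0.41  0.034 1.149]
slotted_plate 0.58 [259. 217.  50.  26.] [496.8 166.2] [ 57.3 120.1] 10.0
shim_tray 0.84 [259. 206.  80.  65.] [527.  173.1] [144.7 192.5] 9.3
drilled_plate 0.6 [260. 194.  45.  30.] [563.2 161.4] [ 55.  120.9] 8.5
```

View pics/t3c.png

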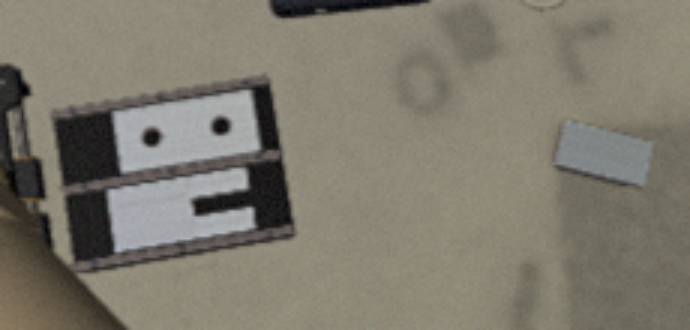

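The crop shows the slotted plate still at its old place (its end is at ~(284,222) in the full picture). The fingers passed over it with no force, so I need to check where the fingertips really are.

```bash
python3 - <<'E'
from h import *
s=r.read_state(); M=R.from_quat(s['eef_rot']).as_matrix(); p=s['ee_pos']; print(p)
c=shot('wrist','w3.png')
for d in (-.05,-.03,-.008,0,.011,.02): print(d,np.round(proj(c,p+M@[0,0,d]),0),np.round(proj(c,p+M@[.0095,0,d]),0))
print(np.round(c['camera_matrix'],0).tolist(), np.round(c['xyz']-p,3), np.round(M.T@rot(c),2).tolist())
c=shot('scene','s1.png'); print(np.round(proj(c,[p,p+M@[0,0,.011],[.53,.174,.048],[.485,.225,.048],[.503,.106,.048]])))
E
```

```text
[0.47605412 0.26935631 0.17246088]
-0.05 [[322. 300.]] [[322. 279.]]
-0.03 [[322. 276.]] [[322. 257.]]
-0.008 [[321. 254.]] [[321. 238.]]
0 [[321. 248.]] [[321. 232.]]
0.011 [[321. 240.]] [[321. 224.]]
0.02 [[321. 234.]] [[321. 219.]]
[[348.0, 0.0, 319.0], [0.0, 348.0, 201.0], [0.0, 0.0, 1.0]] [-0.014  0.079  0.173] [[0.0, -0.96, -0.29], [1.0, 0.0, 0.0], [-0.0, -0.29, 0.96]]
[[249. 267.]
 [250. 271.]
 [272. 255.]
 [272. 286.]
 [305. 240.]]
```

View pics/s1.png

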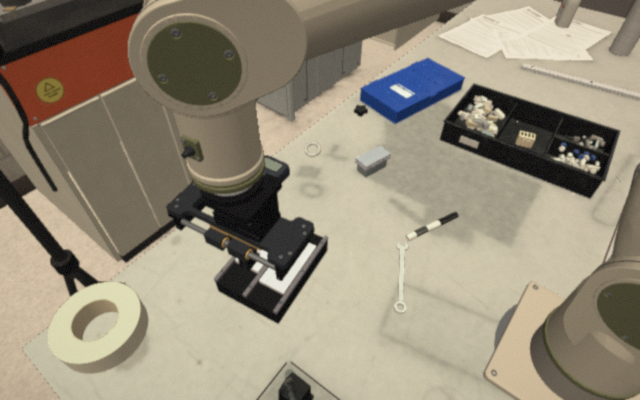

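The scene view shows the tray below the gripper, at about (272,270). The wrist view puts the fingertips nearer than the stated 11 mm, so I'll find their true height by touching the free channel floor.

```bash
python3 -m pendant '[[-0.023,0.001,0.03,0],[0,0,0.03,0],[0,0,0.03,0],[0,0,0.02,0],[0,0,0.01,0],[0,0,0,0],[0,0,0,0]]'
for i in 1; do python3 -m pendant '[[0,0,0.002,0],[0,0,0.002,0],[0,0,0,0]]'; done
```

```text
time: 8.28
ee_pos: [0.4818, 0.2452, 0.0531]
eef_rot: [0.649, 0.761, 0.0, 0.0]
ft_force: [0.2, -0.2, 0.7]
width: 0.0006
grip_force: 0.0
time: 8.53
ee_pos: [0.4819, 0.2456, 0.0492]
eef_rot: [0.649, 0.761, 0.0, 0.0]
ft_force: [0.1, 0.3, -0.4]
width: 0.0003
grip_force: 0.0
```

```bash
python3 - <<'E'
from h import *
cv2.imwrite('pics/w4.png',np.hstack([cv2.imread('pics/w3.png')[150:360,220:420],shot('wrist')['img'][150:360,220:420,::-1]])[:, :].repeat(2,0).repeat(2,1)[:, :800])
E
```

```text
(no output)
```

View pics/w4.png

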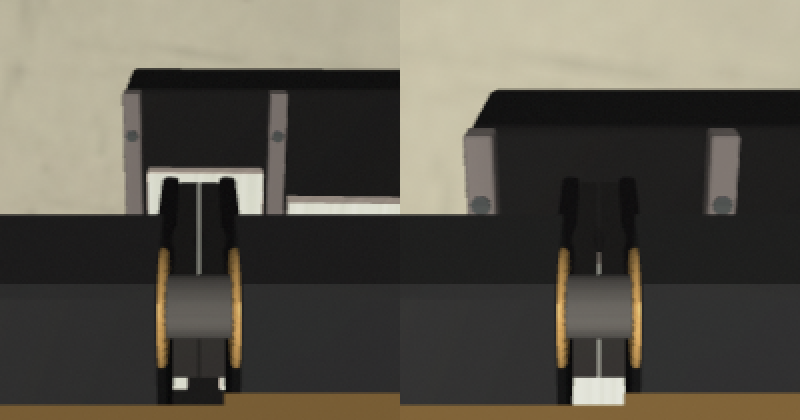

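Both crops show the shut fingertips at about row 240. In the right crop they are between the rails and still clear of the floor, so I'll keep feeling downwards.

```bash
for n in 1; do python3 -m pendant '[[0,0,0.002,0],[0,0,0.002,0],[0,0,0,0]]'|grep -E 'pos|ft'; done
python3 -m pendant '[[0,0,0.002,0],[0,0,0,0]]'|grep -E 'pos|ft'
```

```text
ee_pos: [0.4812, 0.2453, 0.0442]
ft_force: [0.4, 0.6, -0.2]
ee_pos: [0.4812, 0.2454, 0.0422]
ft_force: [-0.3, -0.3, -0.8]
```

```bash
python3 -m pendant '[[0,0,0.002,0],[0,0,0,0]]'|grep -E 'pos|ft'; python3 -m pendant '[[0,0,0.002,0],[0,0,0,0]]'|grep -E 'pos|ft'
```

```text
ee_pos: [0.4812, 0.2454, 0.0402]
ft_force: [-0.8, 0.0, 0.3]
ee_pos: [0.4812, 0.2454, 0.0382]
ft_force: [-0.8, -1.0, 0.3]
```

```bash
python3 -m pendant '[[0,0,0.002,0],[0,0,0,0]]'|grep -E 'pos|ft'; python3 -m pendant '[[0,0,0.002,0],[0,0,0,0]]'|grep -E 'pos|ft'; python3 - <<'E'
from h import *
s=r.read_state(); print(np.round(s['torque'],2),s['grip_force'],np.round(s['joint_torque'],1))
c=rects('wrist',[('shim_tray',.048),('slotted_plate',.048)])
p=s['ee_pos'];print(np.round(proj(c,[p,p+[0,0,-.011]])))
E
```

```text
ee_pos: [0.4812, 0.2454, 0.0362]
ft_force: [-0.3, -0.1, 0.2]
ee_pos: [0.4812, 0.2454, 0.0342]
ft_force: [-0.6, -0.8, -0.0]
[ 0.   -0.13  0.01] 0.0 [ -0.1 -51.5 -12.8 -31.5  -0.   -0.1  -0. ]
cam [0.467 0.324 0.207]
shim_tray 0.58 [390. 286. 283. 166.] [512.6 259.8] [140.3  45.1] 7.3
slotted_plate 0.69 [320. 340.  27.  24.] [487.5 197.8] [13.8 16.9] 9.2
[[321. 248.]
 [321. 240.]]
```

```bash
for n in a; do python3 -m pendant '[[0,0,0.002,0],[0,0,0,0]]'|grep -E 'pos|ft'; done; python3 -m pendant '[[0,0,0.0015,0],[0,0,0,0]]'|grep -E 'pos|ft'; python3 -m pendant '[[0,0,0.0015,0],[0,0,0,0]]'|grep -E 'pos|ft'
```

```text
ee_pos: [0.4813, 0.2454, 0.0323]
ft_force: [0.1, -0.4, 0.1]
ee_pos: [0.4813, 0.2454, 0.0308]
ft_force: [0.1, 0.9, 0.2]
ee_pos: [0.4814, 0.2455, 0.0304]
ft_force: [-4.9, -4.4, 14.2]
```

Contact came at a TCP reading of 0.0305, so the real tips are about 9.5 mm above the reported TCP. That is 20 mm off the specification and agrees with the wrist view. I'll allow for it, lift 2 mm and push.

```bash
python3 -m pendant '[[0,0,-0.0025,0],[-0.004,0,0,0],[-0.004,0,0,0],[-0.004,0,0,0],[-0.005,0,0,0],[-0.006,0,0,0],[-0.006,0,0,0],[-0.006,0,0,0]]'
python3 -m pendant '[[-0.006,0,0,0],[-0.006,0,0,0],[-0.005,0,0,0],[-0.003,0,0,0],[0,0,0,0],[0,0,0,0]]'
python3 - <<'E'
from h import *
rects('top',[('slotted_plate',.048),('shim_tray',.048),('drilled_plate',.048)],'t4.png')
E
```

```text
time: 10.98
ee_pos: [0.487, 0.21, 0.0319]
eef_rot: [0.649, 0.761, -0.0, 0.0]
ft_force: [-0.6, -0.0, 0.5]
width: 0.0005
grip_force: 0.2
time: 11.48
ee_pos: [0.4901, 0.191, 0.0321]
eef_rot: [0.649, 0.761, -0.0, 0.0]
ft_force: [0.5, -0.5, -0.4]
width: 0.0004
grip_force: 0.0
cam [0.41  0.034 1.149]
slotted_plate 0.71 [283. 214.  37.  25.] [506.4 106.1] [53.7 92.9] 8.8
drilled_plate 0.65 [272. 192.  27.  28.] [566.6 139.5] [54.1 75.2] 9.4
```

The plate moves now and is about 15 mm out. I'll push 28 mm more.

```bash
python3 -m pendant '[[-0.004,0,0,0],[-0.005,0,0,0],[-0.005,0,0,0],[-0.005,0,0,0],[-0.005,0,0,0],[-0.004,0,0,0],[0,0,0,0],[0,0,0,0]]'
python3 -m pendant '[[0.006,0,0,0],[0,0,-0.02,0],[0,0,-0.03,0],[0,0,-0.035,0],[0,0,-0.035,0],[0.035,0,0,0],[0.035,0,0,0],[0.03,0,0,0]]' 1
python3 - <<'E'
from h import *
rects('top',[('slotted_plate',.048),('shim_tray',.048),('drilled_plate',.048),('packing_stack',.044)],'t5.png')
cv2.imwrite('pics/t5c.png',cv2.resize(cv2.imread('pics/t5.png')[150:260,200:430],None,fx=3,fy=3))
E
```

```text
time: 12.35
ee_pos: [0.4945, 0.1629, 0.0319]
eef_rot: [0.649, 0.761, -0.0, 0.0]
ft_force: [0.0, -0.6, -0.9]
width: 0.0003
grip_force: 0.0
time: 13.02
ee_pos: [0.4774, 0.2703, 0.1529]
eef_rot: [0.649, 0.761, 0.001, 0.0]
ft_force: [-0.6, 0.8, -0.0]
width: 0.0456
grip_force: 0.0
cam [0.41  0.034 1.149]
slotted_plate 0.74 [290. 212.  48.  26.] [509.4  91.4] [ 57.2 120.3] 9.0
shim_tray 0.59 [258. 208.  80.  64.] [527.2 174. ] [144.3 191.1] 8.4
packing_stack 0.91 [400. 199.  32.  24.] [ 539.1 -196.5] [82.9 43.2] 75.1
```

View pics/t5c.png

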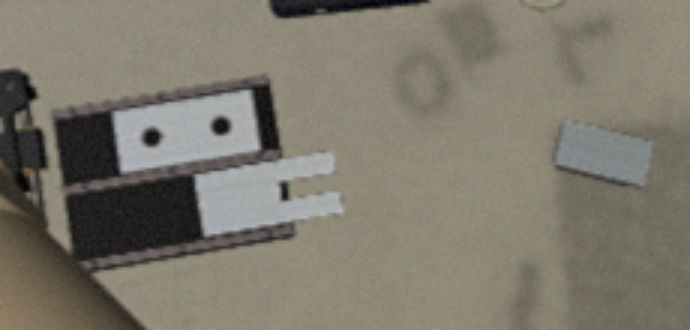

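The crop shows the slotted plate about 44 mm out over the front edge (prong ends at ~(313,210) in the full picture), with the drilled plate unmoved. Moving over the protruding part for a close look.

```bash
python3 -m pendant '[[-0.036,0.001,0,0],[-0.036,0.001,0,0],[-0.036,0.001,0,0],[-0.036,0.001,0,0],[-0.036,0,0,0],[-0.035,0,0,0],[0,0,0,0],[0,0,0,0]]' 1
python3 - <<'E'
from h import *
c=rects('wrist',[('slotted_plate',.048),('shim_tray',.048),('drilled_plate',.048)],'w5.png'); go(.5146,.0588,99)
s=r.read_state();M=R.from_quat(s['eef_rot']).as_matrix()
print(s['ee_pos'],s['width'],proj(c,[.5146,.0588,.048]),proj(c,s['ee_pos']+M@[[0],[0],[.1]][0:3] if 0 else s['ee_pos']+M@np.array([0,0,.105])))
E
```

```text
time: 13.93
ee_pos: [0.516, 0.0528, 0.1518]
eef_rot: [0.651, 0.759, -0.001, 0.0]
ft_force: [0.0, 1.3, 0.6]
width: 0.0872
grip_force: 0.0
cam [0.503 0.132 0.325]
slotted_plate 0.71 [315. 144.  75. 154.] [506.3  90.9] [ 54.7 121.1] 8.9
shim_tray 0.93 [361.  83. 199. 166.] [531.5 139.8] [140.3 120.5] 9.1
drilled_plate 0.96 [405.  75.  82. 147.] [561.8 152.4] [ 55.9 103.9] 8.8
tool shift [ 0.0014 -0.0007 -0.    ] yaw 99.19 turn 0.0033
[0.51549609 0.05753954 0.1521303 ] 0.08668887462395106 [[319.90941296 187.58028497]] [[320.7634618  188.91952252]]
```

View pics/w5.png

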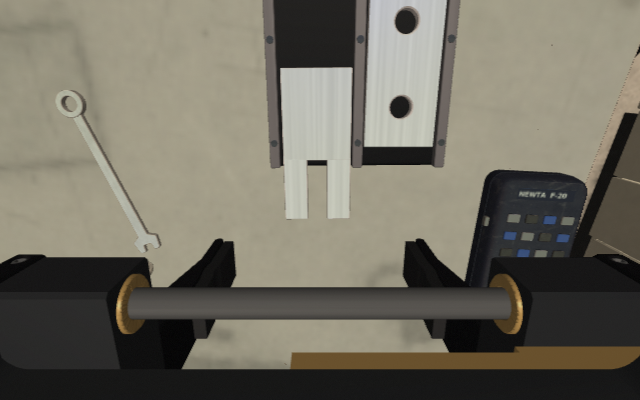

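The wrist view shows the protruding prongs at columns 284–351, rows 160–219, with the front edge at row ~164. The open fingers are centred near column 320, so I'll shift 3 mm left, descend and grip.

```bash
python3 -m pendant '[[0.001,-0.0025,0.03,0.003],[0,0,0.035,0],[0,0,0.03,0],[0,0,0.02,0],[0,0,0.012,0],[0,0,0.0075,0],[0,0,0,0],[0,0,0,0]]' 1 45
python3 - <<'E'
from h import *
rects('top',[('slotted_plate',.048),('drilled_plate',.048)])
E
```

```text
time: 14.8
ee_pos: [0.5137, 0.0577, 0.0184]
eef_rot: [0.65, 0.76, 0.0, 0.0]
ft_force: [1.0, 0.2, -1.2]
width: 0.0868
grip_force: 0.0
cam [0.41  0.034 1.149]
slotted_plate 0.52 [276. 216.  17.  21.] [502.9 132.9] [55.9 36.8] 10.6
drilled_plate 0.77 [253. 192.  28.  27.] [560.2 184.2] [55.2 74.5] 7.6
```

```bash
python3 -m pendant '[[0,0,0,0],[0,0,0,0],[0,0,0,0],[0,0,0,0],[0,0,0,0],[0,0,0,0],[0,0,0,0],[0,0,0,0]]' 0.4 45
python3 -m pendant '[[0,0,0,0],[0,0,0,0],[0,0,0,0],[0,0,0,0]]' 0 45
```

```text
time: 15.62
ee_pos: [0.5131, 0.0571, 0.0175]
eef_rot: [0.65, 0.76, -0.0, 0.0]
ft_force: [0.8, -0.3, 0.4]
width: 0.0535
grip_force: 45.0
time: 15.95
ee_pos: [0.5131, 0.0571, 0.0176]
eef_rot: [0.65, 0.76, -0.0, 0.0]
ft_force: [0.2, 0.1, 0.5]
width: 0.0531
grip_force: 45.0
```

Gripped at 54 mm. Lifting.

```bash
python3 -m pendant '[[0,0,-0.005,0],[0,0,-0.01,0],[0,0,-0.015,0],[0,0,-0.02,0],[0,0,-0.02,0],[0,0,-0.015,0],[0,0,-0.005,0],[0,0,0,0]]'
python3 - <<'E'
from h import *
c=rects('wrist',[('slotted_plate',.138)],'w6.png')
E
```

```text
time: 16.62
ee_pos: [0.5139, 0.0572, 0.1091]
eef_rot: [0.65, 0.76, 0.001, 0.001]
ft_force: [0.3, 0.1, -1.9]
width: 0.0532
grip_force: 45.0
cam [0.5   0.136 0.282]
slotted_plate 0.82 [320. 191. 144. 273.] [505.6 100.5] [ 55.2 101.4] 8.8
```

View pics/w6.png

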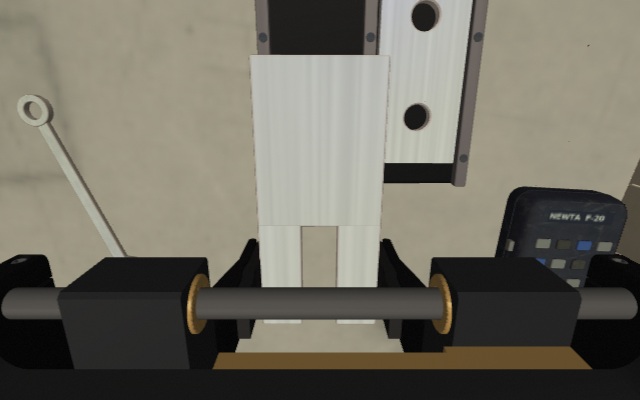

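The view shows the plate held between the pads: plain end at row 55, columns 250–389, slot bottom at row 225. I'll check it for tilt from its apparent size and compute the travel to the stack.

```bash
python3 - <<'E'
from h import *
from scipy.optimize import least_squares
c=shot('wrist'); s=r.read_state(); M=R.from_quat(s['eef_rot']).as_matrix(); p=np.array(s['ee_pos']); print(np.round(p,4))
# plate top-face points in plate frame (mm->m), observed pixels
P=np.array([[-60,-27,0],[-60,27,0],[10,-8,0],[10,8,0]])/1e3
O=np.array([[250,55],[389,55],[301.5,225.5],[337.5,225.5]],float)
# plate x = -tool x, plate y: image right = tool y -> check; unknown gx (grip place), z, tilt
def f(v):
    gx,gy,z,t=v; w=[]
    for x,y,_ in P:
        xr=x-gx  # along plate from grip
        q=np.array([-xr*np.cos(t), y+gy, -z+xr*np.sin(t)])
        w.append(p+M@q)
    return (proj(c,w)-O).ravel()
v=least_squares(f,[.033,0,.03,0],x_scale=[.01,.01,.01,.1]); print(np.round(v.x,4),'tilt deg',np.degrees(v.x[3]),np.round(v.fun,1))
E
```

```text
[0.5125 0.0569 0.1067]
[ 0.0344 -0.0008  0.0307 -0.0317] tilt deg -1.8146894137655765 [ 0.1 -0.1  0.1  0.1 -0.2 -0.   0.  -0. ]
```

The plate is nearly flat, with its plain end about 2° low. Its centre is 34 mm along tool +x from the TCP. Moving over the stack and turning into line.

```bash
python3 -m pendant '[[-0.012,-0.001,0,0],[-0.024,-0.002,0,0],[-0.028,-0.003,0,0],[-0.03,-0.003,0,0],[-0.03,-0.003,0,0],[-0.03,-0.003,0,0],[-0.03,-0.003,0,0],[-0.03,-0.003,0,0]]'
python3 -m pendant '[[-0.03,-0.003,0,0],[-0.024,-0.002,0,0],[-0.019,-0.001,0,0],[0,0,0,0.085],[0,0,0,0.085],[0,0,0,0.085],[0,0,0,0.085],[0,0,0,0.08]]'
python3 -m pendant '[[0,0,0,0],[0,0,0,0],[0,0,0,0]]'
python3 - <<'E'
from h import *
go(.5315,-.2309,75.1); print(r.read_state()['ee_pos'])
rects('top',[('slotted_plate',.138),('packing_stack',.044)])
c=rects('wrist',[('slotted_plate',.138),('packing_stack',.044)],'w7.png')
E
```

```text
time: 17.43
ee_pos: [0.5248, -0.1589, 0.1064]
eef_rot: [0.65, 0.76, -0.0, -0.001]
ft_force: [1.6, 0.5, -2.0]
width: 0.0537
grip_force: 45.0
time: 18.1
ee_pos: [0.5303, -0.2303, 0.1061]
eef_rot: [0.795, 0.606, -0.0, -0.001]
ft_force: [-0.1, -0.3, -0.8]
width: 0.0536
grip_force: 45.0
time: 18.35
ee_pos: [0.5307, -0.2304, 0.1069]
eef_rot: [0.793, 0.609, -0.0, -0.0]
ft_force: [0.2, -0.5, -1.1]
width: 0.0535
grip_force: 45.0
tool shift [-0.0003  0.0009 -0.    ] yaw 75.04 turn -0.001
[ 0.5307277  -0.23037639  0.10691427]
cam [0.41  0.034 1.149]
slotted_plate 0.73 [400. 192.  39.  30.] [ 546.2 -173.7] [76.4 55.5] 75.0
packing_stack 0.51 [400. 205.  32.  17.] [ 524.3 -184.9] [64.4 13.3] 77.9
cam [ 0.551 -0.154  0.28 ]
slotted_plate 0.88 [320. 190. 145. 268.] [ 541.5 -187.8] [99.2 54.2] 75.0
```

View pics/w7.png

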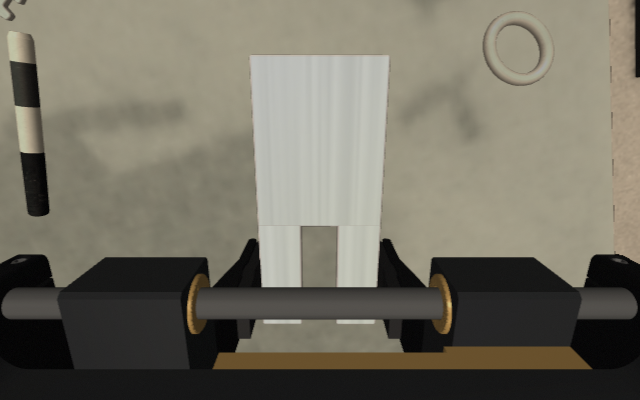

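The plate hides the stack entirely and looks the same in the grip. The pose error is under 1 mm. Lowering.

```bash
python3 -m pendant '[[0,0.001,0.01,0],[0,0,0.015,0],[0,0,0.015,0],[0,0,0.012,0],[0,0,0.01,0],[0,0,0.008,0],[0,0,0,0],[0,0,0,0]]'
python3 -m pendant '[[0,0,0.004,0],[0,0,0.003,0],[0,0,0,0],[0,0,0,0]]'
python3 -m pendant '[[0,0,0.002,0],[0,0,0,0],[0,0,0,0]]' | grep -E 'pos|ft'
python3 -m pendant '[[0,0,0.002,0],[0,0,0,0],[0,0,0,0]]' | grep -E 'pos|ft'
```

```text
time: 19.32
ee_pos: [0.532, -0.2308, 0.0374]
eef_rot: [0.794, 0.608, -0.0, -0.0]
ft_force: [0.6, 0.1, -0.8]
width: 0.0531
grip_force: 45.0
time: 19.65
ee_pos: [0.532, -0.2309, 0.0307]
eef_rot: [0.794, 0.608, -0.0, 0.0]
ft_force: [-0.1, 0.7, -0.7]
width: 0.0533
grip_force: 45.0
ee_pos: [0.532, -0.2309, 0.0286]
ft_force: [0.7, 0.1, -1.3]
ee_pos: [0.5319, -0.2309, 0.0265]
ft_force: [0.1, -0.3, -0.5]
```

```bash
python3 -m pendant '[[0,0,0.002,0],[0,0,0,0],[0,0,0,0]]' | grep -E 'pos|ft'
python3 -m pendant '[[0,0,0.0015,0],[0,0,0,0],[0,0,0,0]]' | grep -E 'pos|ft'
python3 -m pendant '[[0,0,0.001,0],[0,0,0,0],[0,0,0,0]]' | grep -E 'pos|ft'
```

```text
ee_pos: [0.5319, -0.2309, 0.0244]
ft_force: [0.3, 0.1, -1.5]
ee_pos: [0.5319, -0.2308, 0.023]
ft_force: [-0.6, 0.6, -1.3]
ee_pos: [0.5319, -0.2309, 0.022]
ft_force: [-0.6, 0.2, -1.5]
```

```bash
python3 -m pendant '[[0,0,0.001,0],[0,0,0,0],[0,0,0,0]]' | grep -E 'pos|ft'
python3 -m pendant '[[0,0,0.001,0],[0,0,0,0],[0,0,0,0]]' | grep -E 'pos|ft'
```

```text
ee_pos: [0.5321, -0.2309, 0.0215]
ft_force: [-2.2, 0.3, 6.3]
ee_pos: [0.5321, -0.2309, 0.0215]
ft_force: [-8.6, 2.2, 16.9]
```

Contact at 17 N, at the expected height. I'll ease off and open.

```bash
python3 -m pendant '[[0,0,-0.001,0],[0,0,0,0]]' | grep -E 'pos|ft'
python3 -m pendant '[[0,0,0,0],[0,0,0,0],[0,0,0,0],[0,0,0,0],[0,0,0,0],[0,0,0,0],[0,0,0,0],[0,0,0,0]]' 1 | grep -E 'pos|ft|width'
python3 -m pendant '[[0,0,-0.005,0],[0,0,-0.01,0],[0,0,-0.02,0],[0,0,-0.03,0],[0,0,-0.035,0],[0,0,-0.035,0],[0,0,0,0],[0,0,0,0]]'
python3 -m pendant '[[-0.035,0,0,0],[-0.035,0,0,0],[-0.035,0,0,0],[-0.035,0,0,0],[-0.03,0,0,0],[0,0,0,0],[0,0,0,0],[0,0,0,0]]'
python3 - <<'E'
from h import *
rects('top',[('slotted_plate',.052),('drilled_plate',.048)],'t6.png')
rects('wrist',[('slotted_plate',.052)],'w8.png')
a=cv2.imread('pics/t6.png')[140:260,220:440]; cv2.imwrite('pics/t6c.png',np.vstack([cv2.resize(a,(640,349)),cv2.imread('pics/w8.png')[:240]]))
E
```

```text
ee_pos: [0.5322, -0.2309, 0.0215]
ft_force: [-3.0, 0.9, 7.7]
ee_pos: [0.532, -0.2308, 0.021]
ft_force: [-0.7, -0.0, 0.3]
width: 0.0861
time: 22.9
ee_pos: [0.5334, -0.2312, 0.1592]
eef_rot: [0.794, 0.608, 0.001, 0.002]
ft_force: [-0.2, 0.1, -1.2]
width: 0.0866
grip_force: 0.0
time: 23.57
ee_pos: [0.4876, -0.394, 0.1554]
eef_rot: [0.794, 0.608, 0.0, -0.001]
ft_force: [-0.2, 0.8, 0.1]
width: 0.0871
grip_force: 0.0
cam [0.41  0.034 1.149]
slotted_plate 0.7 [401. 199.  50.  32.] [ 542.1 -196.2] [120.9  57.1] 75.6
drilled_plate 0.71 [260. 194.  46.  28.] [563.3 162.2] [ 54.7 119.3] 8.8
cam [ 0.508 -0.316  0.329]
slotted_plate 0.79 [319.   3.  77.   5.] [ 540.4 -260.1] [ 1.9 19.1] 75.1
```

View pics/t6c.png

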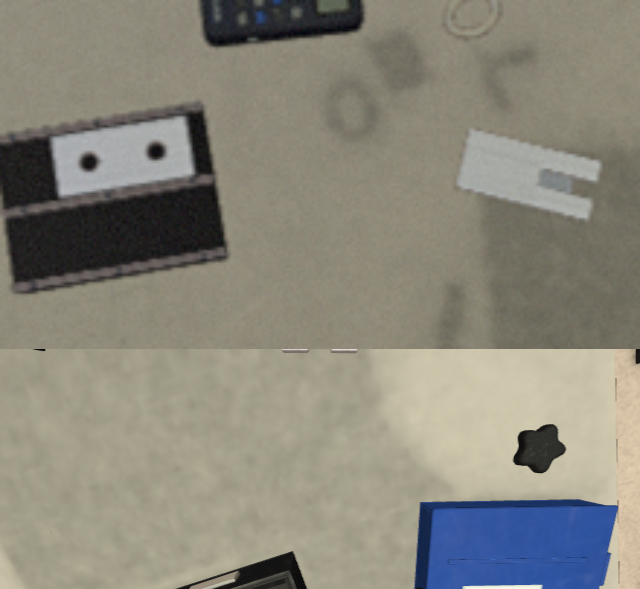

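The picture shows the slotted plate lying on the stack at (401,199), centred to within about 3 mm and lined up to about 0.5°. The stack shows through the slot, the drilled plate is unmoved and the gripper is clear. Handing in.

```bash
python3 -c "
from bench import r
print(r.close_job())"
```

```text
the job is handed in; nothing more can be done
None
```

I handed the job in: the slotted plate lies on the packing stack, about 3 mm off centre and within about 1° of its length by the top camera, and the drilled plate measures within about 1 mm of where it started; no verdict came back.

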